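# Clamp a bonded slide carrier, release it and tote it

## Task

A freshly bonded white slide carrier lies in the sloping clamp jig: take the black knob and swing the red clamp arm over onto it until the arm snaps down and holds by itself, let go, and leave it pressing for two seconds with nothing touching the arm. Then swing the arm back to its fully open stop, without shifting the carrier out of its nest. Finally lift the carrier out and lay it down gently in the blue tote, flat on the tote's floor with its glass side up, next to the finished carrier already there, leaving all other loose things where they are.

Things in the scene. Friction and masses are not known exactly. Their poses are not given: they have to be found in the camera images.
- jig: Fixed aluminium clamp jig, dark base plate 180 x 140 mm. Origin on the table, straight below the nest's centre; x level, towards the uphill side (away from the robot at yaw 0), y across, z up. The nest rises to +x at 30 deg (0.524 rad), facing the robot: up-slope is (0.866, 0, 0.5), its normal (-0.5, 0, 0.866) in these axes. The hinge bracket begins 67 mm up-slope of the nest's centre.
- seat (a point): Centre of the nest's blue seat, 70 mm above the table (axes as the jig); the carrier's underside centre lies here. Seat 22 mm up-slope x 84 mm, raised 16 mm off the sloping plate, so fingertips fit up to 14 mm past the carrier's underside at both long sides. Two steel stops (9 mm above the seat) hold its lower side, leaving the middle 54 mm open; tabs (6 mm high) its ends, 1.5 mm play.
- hinge (a point): Point on the clamp's hinge axis (the jig's y axis), on the jig's centre line: 80 mm up-slope and 25 mm along the normal from the seat point (56.8 mm along jig x, 131.7 mm above the table); axes as the jig
- clamp (a joint): Clamp arm angle, rad: 0 = fully open at its stop (the start); 2.0 = down, rubber pad on the carrier (reads within 0.03 of it when clamped). A damped spring snaps it open from below 1.0 and down from above, with up to 0.8 N m, in about a second; moving the knob takes under 10 N. Red bar 14 mm wide; its 24 mm pad presses the carrier's middle.
- knob (a point): Centre of the black barrel knob at the arm's end (26 mm thick, 30 mm long along jig y, flat ends). At clamp angle q it lies at hinge + 145.8 mm x (cos b, sin b) in jig x (level) and z (up), b = 1.562 + q rad: straight up when open, low on the robot's side when clamped. Pinched by its flat ends it turns between the pads: the tool can keep one orientation through the swing.
- carrier: Bonded slide carrier in the jig: loose white frame 36 (own x) x 90 (y) x 14 mm (z), 40 to 70 g, its top a glass slide with a purple spot and a paper label. Origin at the centre of its underside; z points out of the glass side. In the nest x runs up the slope, y across. Grip it by the long sides, 36 mm apart, square to the slope.
- blue_tote: Fixed open blue tote, outside 220 mm (own x) x 160 mm (own y) x 35 mm high, walls and floor 5 mm thick. Origin at the centre of its underside, on the table. It stands left or right of the jig. The finished carrier lies in its +x half; the -x half is empty.
- finished: Finished slide carrier, loose, lying flat in the blue tote's +x half, same shape, frame and origin as the one in the jig, its long side roughly across the tote (own y). Leave it.
- yellow_tote: Fixed yellow tote of the same size on the other side of the jig, holding two blank grey carriers; not for finished work. Origin at the centre of its underside.
- blank_a: Grey blank carrier, loose, in the yellow tote, same size as the others, origin at the centre of its underside. Leave it.
- blank_b: Second grey blank carrier, loose, in the yellow tote. Leave it.
- dropper: Loose amber dropper bottle with a black cap, 34 mm across and 75 mm tall, standing beyond the jig; origin at the centre of its underside. Leave it.
- jar: Loose clear jar with a white lid, 60 mm across and 60 mm tall, standing beyond the jig; origin at the centre of its underside. Leave it.
- slipbox: Loose green cover slip box 60 x 50 x 25 mm beyond the totes; origin at the centre of its underside. Leave it.
- marker: Loose white marker pen 110 x 13 x 13 mm with a blue cap, lying beyond the totes; origin at the centre of its underside, x along it. Leave it.
Not all that is in view belongs to the job. Leave any orange look-alike of the carrier alone.

How it is judged:
On the way, in this order (a step that is already met when the one before it is completed fails the run):
1. the clamp is snapped down on the carrier in its nest and presses it for two seconds with the robot off the arm (value of joint clamp above 1.92 rad and contact force between clamp and carrier above 3 N and contact force between each of the fingers, the arm and clamp below 0.2 N and distance between carrier and seat below 0.008 m), for 1.8 s.
2. the clamp is swung back fully open with the carrier still in its nest (value of joint clamp below 0.15 rad and distance between carrier and seat below 0.008 m), for 0.2 s.
At the end, for the whole second after the job is handed in: The carrier rests flat on the floor of the blue tote, glass side up (underside centre within 4 mm of the floor's height, tilt under 0.1 rad), at rest and released, and the clamp is fully open (below 0.15 rad) (value of joint clamp below 0.15 rad and x of carrier in the frame of blue_tote between -0.105 and 0.105 m and y of carrier in the frame of blue_tote between -0.075 and 0.075 m and z of carrier in the frame of blue_tote between 0.002 and 0.009 m and angle between carrier's own z axis and vertical below 0.1 rad and linear speed of carrier below 0.02 m/s); the robot touches nothing.
It fails at once if the carrier is dropped or thrown (faster than 0.6 m/s while not held) (contact force between the fingers and carrier below 0.02 N and linear speed of carrier above 0.6 m/s).
It fails at once if a bystander is moved by more than 30 mm (distance of any of finished, blank_a, blank_b, dropper, jar, slipbox, marker from where it was at the start of the episode above 0.03 m).
It also fails if it takes over 72 s, if anything falls off the work surface, if the arm or the gripper's body presses on something with over 40 N, if the wrist force passes 120 N, or if a joint passes its speed limit or range.

## Robot

A 6-joint arm with a two-finger parallel gripper is mounted at the origin on the work surface. World frame = base frame: x ahead of the robot, y to its left, z up, the work surface at z = 0. Lengths are in m, angles in rad, forces in N, time in s.
With the tool pointing down it reaches from about 0.3 to 0.875 m from the base axis. Payload 6.4 kg.
Tool frame: the origin (TCP) lies on the mounting face of the last link; the fingertips stand 173 mm ahead of it and the grasp point (between the pads) lies 155 mm ahead of it (ctrl.tip_reach is the distance from the TCP to the fingertips, in m); z points along the fingers, y is the line along which they close (so a half turn about z gives the same grasp; the last joint's range is limited). The gripper opens to 85 mm and grips with 20 to 120 N. Pads are 22 mm wide; open, the fingers measure 114 mm over their backs; the gripper's body (76 mm by 85 mm) begins 54 mm behind the grasp point. The pads swing forward as they close: fully open they stand 13 mm farther back than shut.
Start: joints at [0.951, 0.181, 1.607, -0, 1.354, -0.206], TCP at [0.231, 0.526, 0.405] pointing down, gripper open.
Joint ranges: [-2.99, 2.99], [-0.89, 2.07], [0.3, 2.58], [-1.14, 4.28], [0, 2.63], [-3.12, 3.12]. Speed limits (rad/s): [2.57, 2.57, 3.01, 3.14, 3.14, 3.14].

## Interface

Orientations are given as a unit quaternion [w, x, y, z].
In Python, from bench import ctrl gives the robot as it stands.
- The arm moves only by the shell command python3 -m pendant 'ROWS'. ROWS is JSON, a list that holds one entry, the list of rows, each a list of 7 numbers: the opening, from 0 (shut) to 1 (fully open), then the shift along the tool's x, y, z in mm, then the turn, a rotation vector about the tool's x, y, z in rad. A call has 1 to 5 rows; each row is the pose to reach, as a shift and turn from the pose commanded when the call began, along the tool's axes at that moment; what a row does not reach only later rows make up. A row lasts 1/12 s, in which the tool goes at most 41.7 mm and 7.16 degrees, less where a joint would pass 70% of its speed; a pose out of reach is approached as far as the arm can. A call with a gripper value outside its range is refused whole. The fingers move at their own pace and stop on an object; the grip force is fixed at half the most. Time passes only in rows, so rows that repeat a pose let the fingers close. It gives the time, the measured TCP pose, the force, the opening and the grip force at its end, in the units of the state.
- ctrl.get_obs(): the state, without advancing time (a new reading comes with each control period).
- ctrl.camera(name): name is "scene" or "side" or "wrist"; returns the picture (420x560x3 uint8, red, green, blue); there is no depth.
- ctrl.camera_params(name): a dict with "mtx" (3x3 intrinsics, pixels), "world_from_camera" (4x4, takes a point from camera to world coordinates); the wrist camera has in their place "tool_from_camera" (4x4, takes a point from camera to tool coordinates, whose origin is the TCP and whose axes are the flange's). Camera axes: x right, y down, z forward; pixel columns grow to the right and rows downward; lengths in m; the calibration is good to about 2 mm. A picture is of the moment at which its call begins: read the wrist's pose just before it. camera_params takes no time and is no camera call.
- ctrl.hand_in(): hands the job in; it is judged then, once.
Trained networks look in the newest picture that a camera, given by its name, has taken for a name from the list of things; names that differ only in an ending like _2 or _b are one class to them, and where a whole thing is asked for, a point or a joint stands for the part that bears it (a point fixed in the world has none). Each returns a list of dicts, best first, with "confidence" (0 to 1); they miss things now and then, are a little off and sometimes report something else, mostly with a low value. They report only what shows in the picture. A call takes as long as a camera call. They do not tell look-alikes from the thing itself.
- ctrl.boxes_of(camera, name): "point" ([column, row] as shares, 0 to 1, of the picture: columns of its width, rows of its height, amid what is visible of it).
The state is a dict: "time_s": time; "q": joint angles; "dq": joint speeds; "joint_efforts": joint torques, N m; "eef_pos": TCP position; "eef_rot": TCP orientation; "wrist_force": force on the tool from outside, world axes, zero at the start; "torque": the same for the moment, N m; "opening": opening from 0.0 (shut) to 1.0 (fully open); "grasp_force": force on a finger pad.
Only numpy, scipy, OpenCV 4.12 (cv2) and the standard library are available. Lean on these libraries where they do the work, as an engineer would, in place of code of your own. Each camera call takes 0.05 s, during which the arm holds its last target. There are 200 camera calls.

## Working session

There is one attempt and no reset: what is moved stays moved. The work goes in short steps, Python scripts to look and compute and a shell command to move; the robot and the scene stay as the last step left them, time stands still between calls to the robot, and variables do not carry over. Pictures are saved under pics/ and viewed, at most 10 in all, crops included, and the job is handed in when it is done.

```bash
mkdir -p pics; ls; python3 - <<'E'
from bench import ctrl
import cv2,numpy as np
o=ctrl.get_obs();print(o['time_s'],o['eef_pos'],o['eef_rot'],o['opening'])
ims=[]
for c in('scene','side'):
    im=ctrl.camera(c)[:,:,::-1];ims.append(im)
    cv2.imwrite(f'pics/{c}0.png',cv2.resize(im,(800,600),interpolation=cv2.INTER_CUBIC))
    p=ctrl.camera_params(c);print(c,np.round(p['mtx'],1).tolist(),np.round(p['world_from_camera'],3).tolist())
    for n in('jig','knob','carrier','blue_tote','yellow_tote','clamp','finished','seat','hinge','dropper','jar'):
        try:r=ctrl.boxes_of(c,n);print(n,[(np.round(np.array(d['point'])*[560,420],1).tolist(),round(d['confidence'],2)) for d in r])
        except Exception as e:print(n,e)
p=ctrl.camera_params('wrist');print(p)
print(ctrl.tip_reach)
E
```

```text
pics
0.0 [0.23104851 0.52626615 0.40381133] [-3.30622801e-04  2.05420407e-01  9.78673465e-01 -7.72417294e-04] 1.0000632218776282
scene [[410.8, 0.0, 273.8], [0.0, 410.8, 211.8], [0.0, 0.0, 1.0]] [[-0.682, 0.427, -0.593, 1.152], [0.731, 0.371, -0.573, 0.574], [-0.025, -0.825, -0.565, 0.762], [0.0, 0.0, 0.0, 1.0]]
jig [([250.4, 260.8], 0.71)]
knob [([245.7, 205.0], 0.89)]
carrier [([310.1, 289.0], 0.91), ([265.0, 242.6], 0.77), ([311.9, 247.8], 0.68), ([274.1, 220.2], 0.53), ([246.4, 261.2], 0.2)]
blue_tote [([211.6, 213.5], 0.68)]
yellow_tote [([415.0, 324.4], 0.81), ([245.9, 264.5], 0.23)]
clamp [([243.5, 204.8], 0.84), ([160.4, 248.1], 0.59)]
finished [([198.9, 226.4], 0.68)]
seat [([247.3, 261.5], 0.68), ([243.0, 204.8], 0.32)]
hinge [([246.7, 263.7], 0.75)]
dropper [([187.8, 267.6], 0.67), ([161.5, 248.5], 0.44)]
jar [([280.7, 333.6], 0.6)]
side [[518.9, 0.0, 281.6], [0.0, 518.9, 206.2], [0.0, 0.0, 1.0]] [[0.997, -0.059, 0.045, 0.508], [-0.074, -0.754, 0.653, -0.712], [-0.005, -0.654, -0.756, 1.031], [0.0, 0.0, 0.0, 1.0]]
jig [([302.7, 271.7], 0.65), ([265.2, 154.7], 0.39)]
knob [
[... 339 characters left out ...]
300.6, 391.1], 0.66), ([305.1, 271.1], 0.19)]
seat [([305.8, 271.0], 0.79)]
hinge [([304.3, 270.2], 0.71)]
dropper [([368.3, 307.8], 0.76)]
jar [([341.2, 195.6], 0.85)]
{'mtx': array([[378.33892927,   0.        , 276.13932025],
       [  0.        , 378.33892927, 211.70142443],
       [  0.        ,   0.        ,   1.        ]]), 'tool_from_camera': array([[-7.66867791e-04, -9.47303811e-01, -3.20335608e-01,
         8.24615769e-02],
       [ 9.99999331e-01, -4.49096669e-04, -1.06587055e-03,
        -4.71169564e-04],
       [ 8.65841582e-04, -3.20336212e-01,  9.47303522e-01,
         3.14249290e-02],
       [ 0.00000000e+00,  0.00000000e+00,  0.00000000e+00,
         1.00000000e+00]])}
0.1734
```

View pics/scene0.png

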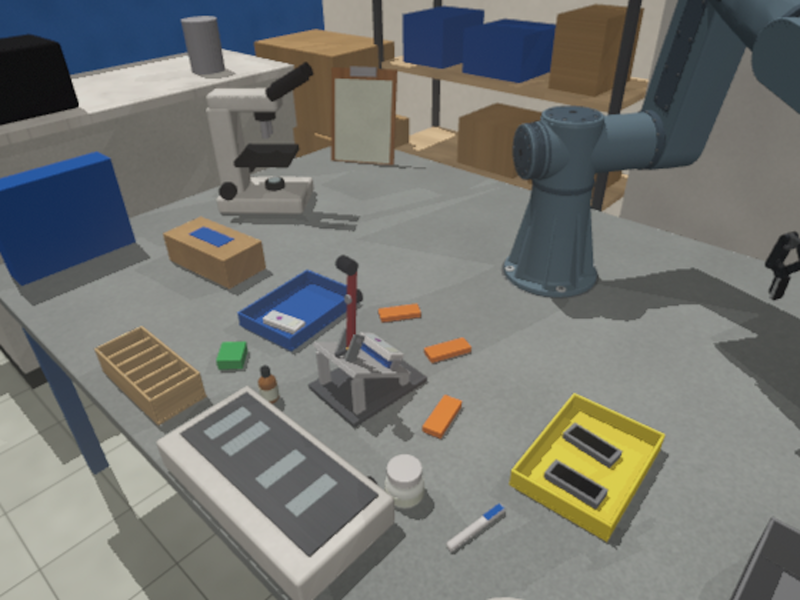

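View pics/side0.png

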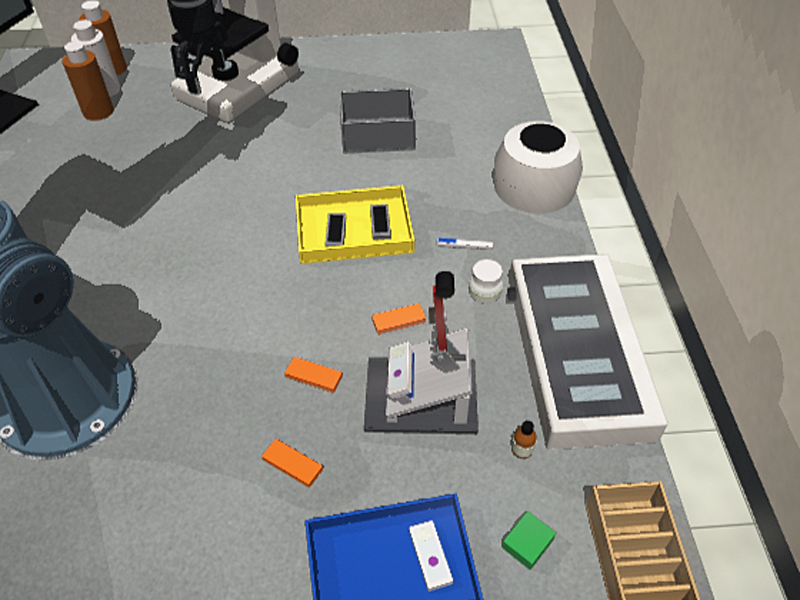

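Scene view: the jig is at about (365,370) with the red arm upright and its knob at (347,266). The blue tote is at (300,308) and the yellow one at (588,465). Three orange look-alikes lie at (400,313), (447,350) and (442,416). The only white carrier in the nest is at (380,350), which in the side view is (400,370). The finished carrier is in the blue tote at (285,322). Next is an enlarged crop to confirm this and to get precise pixels.

```bash
python3 - <<'E'
import cv2,numpy as np
from bench import ctrl
a=ctrl.camera('scene')[:,:,::-1]; b=ctrl.camera('side')[:,:,::-1]
A=cv2.resize(a[170:300,200:310],None,fx=3.6,fy=3.6*600/(130*3.6)/1.0/3.6*1.0,interpolation=cv2.INTER_CUBIC) if 0 else cv2.resize(a[175:300,205:305],(400,500),interpolation=cv2.INTER_CUBIC)
B=cv2.resize(b[185:310,245:345],(400,500),interpolation=cv2.INTER_CUBIC)
cv2.imwrite('pics/crop1.png',np.hstack([A,B]))
E
```

```text
(no output)
```

View pics/crop1.png

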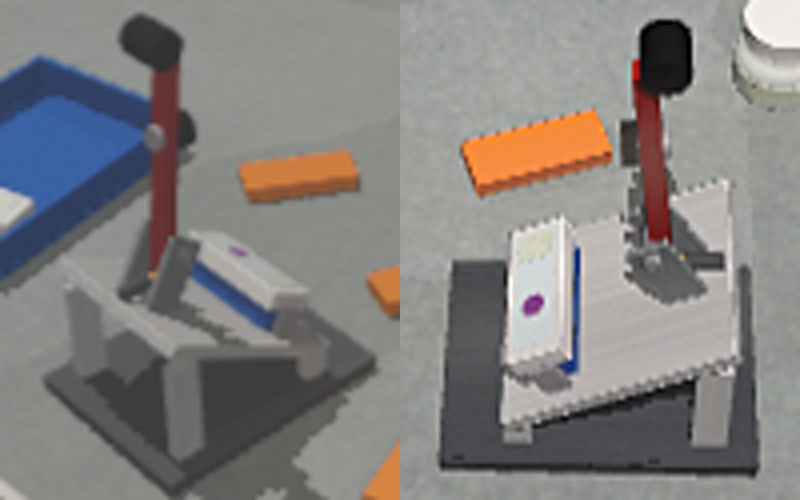

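The crop confirms one white carrier, glass side up, in the blue-seated nest: its top face spans (505..567, 217..372) in the side half. The orange parts lie loose on the table. The knob is at crop (151,40) in the scene half and (666,57) in the side half. I'll fit the jig pose from these, and the totes from their corners.

```bash
cat > h.py <<'E'
import numpy as np
from bench import ctrl
from scipy.optimize import least_squares
from scipy.spatial.transform import Rotation as R
def proj(c,P,T=None):
    p=ctrl.camera_params(c);T=p['world_from_camera'] if T is None else T
    P=np.atleast_2d(P);q=(P-T[:3,3])@T[:3,:3];q=q@p['mtx'].T;return q[:,:2]/q[:,2:]
def ray(c,uv,z,T=None):
    p=ctrl.camera_params(c);T=p['world_from_camera'] if T is None else T
    d=T[:3,:3]@np.linalg.solve(p['mtx'],[uv[0],uv[1],1]);o=T[:3,3];return o+d*(z-o[2])/d[2]
def wristT():
    o=ctrl.get_obs();T=np.eye(4);T[:3,:3]=R.from_quat(np.roll(o['eef_rot'],-1)).as_matrix();T[:3,3]=o['eef_pos'];return T@ctrl.camera_params('wrist')['tool_from_camera']
def place(x,y,yaw,L):
    c,s=np.cos(yaw),np.sin(yaw);L=np.atleast_2d(L);return L@np.array([[c,s,0],[-s,c,0],[0,0,1]])+[x,y,0]
UP=np.array([.866,0,.5]);N=np.array([-.5,0,.866]);SEAT=np.array([0,0,.07])
def knob(q):
    b=1.562+q;return np.array([.0568+.1458*np.cos(b),0,.1317+.1458*np.sin(b)])
E
python3 - <<'E'
from h import *
def top(a,b): return SEAT+N*.014+UP*a+np.array([0,b,0])
obs=[('scene',(242.75,185),knob(0)),('side',(311.5,199.25),knob(0)),
('side',(272.75,242.5),top(-.018,.045)),('side',(286.75,239.25),top(.018,.045)),('side',(285.75,278),top(.018,-.045)),('side',(271.25,274.5),top(-.018,-.045))]
base=[('side',(255.25,301.5),(-.09,-.07,0)),('side',(334,303),(.09,-.07,0)),('scene',(250,297.5),(.09,.07,0)),('scene',(298.75,265.5),(-.09,.07,0.)),('scene',(216.25,270.5),(.09,-.07,0.004))]
def f(v,full=False):
    r=[(proj(c,place(*v[:3],P))-uv)[0] for c,uv,P in obs]+[(proj(c,place(*v[:3],np.array(P)+[v[3],0,0]))-uv)[0] for c,uv,P in base]
    return np.array(r) if full else np.ravel(r)
s=least_squares(f,[.55,0,0,0],loss='soft_l1');print(s.x,'\n',f(s.x,1).round(1))
# blue tote corners: side top-left rim (306,521),(457,494) ; scene rim corners
S=1.4286
for c,uvs in(('side',[(306,521),(457,494),(483,600)]),('scene',[(239,313),(305,272),(360,291),(290,335)])):
    print(c,[ray(c,np.array(u)/S,.035).round(3).tolist() for u in uvs])
print('yellow',[ray('side',np.array(u)/S,.035).round(3).tolist() for u in [(296,195),(404,186),(413,246),(301,250)]])
print('fin',ray('scene',np.array((285,322))/S,.019),ray('side',np.array((431,554))/S,.019))
E
```

```text
[ 0.55466747 -0.04196399 -0.0801827   0.02697784] 
 [[-0.7  0.4]
 [ 0.  -0.8]
 [-0.4  0.4]
 [-0.8 -1.1]
 [ 0.1 -6.7]
 [ 0.4  1.4]
 [-1.1  1.6]
 [-0.2  0.3]
 [-1.2  1.7]
 [ 0.5  0.2]
 [-0.3  0. ]]
side [[0.401, -0.262, 0.035], [0.618, -0.238, 0.035], [0.634, -0.388, 0.035]]
scene [[0.634, -0.385, 0.035], [0.429, -0.407, 0.035], [0.401, -0.248, 0.035], [0.61, -0.24, 0.035]]
yellow [[0.374, 0.428, 0.035], [0.593, 0.438, 0.035], [0.597, 0.266, 0.035], [0.386, 0.272, 0.035]]
fin [ 0.57606133 -0.30203437  0.019     ] [ 0.57296509 -0.31593939  0.019     ]
```

```bash
python3 -m pendant '[[[1,0,0,-40,0,0,-0.11],[1,0,0,-80,0,0,-0.22],[1,0,0,-100,0,0,-0.333],[1,0,0,-100,0,0,-0.333]]]'
for i in 1 2 3 4; do python3 -m pendant '[[[1,-22,-34,0,0,0,0],[1,-44,-68,0,0,0,0],[1,-66,-102,0,0,0,0],[1,-88,-135,0,0,0,0]]]'; done
python3 -m pendant '[[[1,0,0,0,0,0,0],[1,0,0,0,0,0,0],[1,0,0,0,0,0,0]]]'
python3 - <<'E'
from h import *
import cv2
o=ctrl.get_obs();print(o['time_s'],o['q'],o['eef_pos'],o['eef_rot'])
T=wristT();im=ctrl.camera('wrist')[:,:,::-1]
cv2.imwrite('pics/w1.png',cv2.resize(im,(800,600),interpolation=cv2.INTER_CUBIC))
v=(.5547,-.042,-.0802)
print((proj('wrist',place(*v,np.array([knob(0),knob(0)+[0,.015,0],knob(0)-[0,.015,0]]+[SEAT+N*.014+UP*a+np.array([0,b,0]) for a in(-.018,.018) for b in (-.045,.045)])),T)*800/560).round(0).tolist())
E
```

```text
time_s: 1.63
eef_pos: [0.2315, 0.5271, 0.5114]
eef_rot: [0.003, 0.038, 0.999, 0.004]
wrist_force: [0.0, 0.6, 1.0]
opening: 0.999
grasp_force: 0.0
time_s: 1.97
eef_pos: [0.3081, 0.3833, 0.5039]
eef_rot: [-0.0, 0.04, 0.999, -0.0]
wrist_force: [0.7, -0.4, 0.2]
opening: 0.996
grasp_force: 0.0
time_s: 2.3
eef_pos: [0.385, 0.2413, 0.5042]
eef_rot: [-0.0, 0.041, 0.999, -0.0]
wrist_force: [0.5, 0.0, -0.4]
opening: 0.996
grasp_force: 0.0
time_s: 2.63
eef_pos: [0.462, 0.0995, 0.5042]
eef_rot: [-0.0, 0.041, 0.999, 0.0]
wrist_force: [0.9, 1.0, 0.3]
opening: 1.003
grasp_force: 0.0
time_s: 2.97
eef_pos: [0.5389, -0.0423, 0.504]
eef_rot: [-0.0, 0.041, 0.999, 0.0]
wrist_force: [-0.7, 0.2, 0.3]
opening: 1.002
grasp_force: 0.0
time_s: 3.22
eef_pos: [0.5383, -0.0401, 0.5038]
eef_rot: [-0.001, 0.041, 0.999, 0.0]
wrist_force: [0.3, 0.7, -0.3]
opening: 1.0
grasp_force: 0.0
3.2167 [-2.94533669e-01  3.54531857e-02  1.56753358e+00  4.49740109e-04
  1.54043299e+00 -1.78323590e+00] [ 0.53828068 -0.04012179  0.50381007] [-8.27993659e-04  4.10425317e-02  9.99156957e-01  4.46678989e-04]
[[395.0, 502.0], [429.0, 502.0], [360.0, 503.0], [334.0, 229.0], [455.0, 229.0], [333.0, 276.0], [456.0, 276.0]]
```

View pics/w1.png

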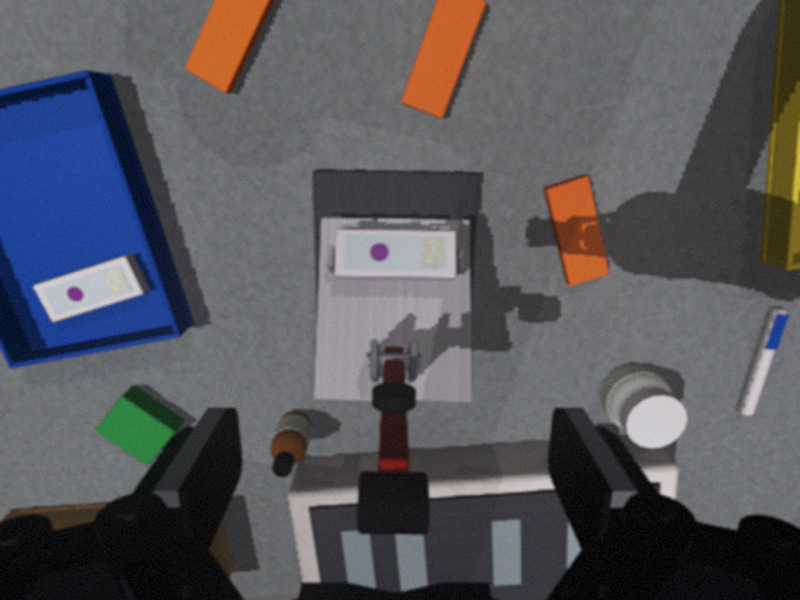

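The wrist view confirms the jig fit. The knob is at (394,502) against a prediction of (395,502), and the carrier spans (335–456, 229–276) as predicted. I'll approach the knob next, and refine the tote pose from this picture.

```bash
python3 - <<'E'
from h import *
T=wristT()
U=[(97,72),(188,330),(10,366)]
P=[ray('wrist',np.array(u)*.7,.035,T) for u in U];print(np.round(P,3).tolist())
print('fin top',[ray('wrist',np.array(u)*.7,.019,T).round(3).tolist() for u in[(33,286),(52,321),(146,291),(131,257)]])
E
python3 -m pendant '[[[1,-20,0,0,0,0,0],[1,-40,0,0,0,0,0],[1,-60,0,0,0,0,0],[1,-75,0,0,0,0,0],[1,-75,0,0,0,0,0]]]'
python3 -m pendant '[[[1,0,0,20,0,0,0],[1,0,0,40,0,0,0],[1,0,0,60,0,0,0],[1,0,0,74,0,0,0],[1,0,0,74,0,0,0]]]'
python3 -m pendant '[[[0.7,0,0,0,0,0,0],[0.5,0,0,0,0,0,0],[0.3,0,0,0,0,0,0],[0,0,0,0,0,0,0],[0,0,0,0,0,0,0]]]'
python3 -m pendant '[[[0,0,0,0,0,0,0],[0,0,0,0,0,0,0],[0,0,0,0,0,0,0],[0,0,0,0,0,0,0],[0,0,0,0,0,0,0]]]'
```

```text
[[0.403, -0.252, 0.035], [0.613, -0.226, 0.035], [0.634, -0.391, 0.035]]
fin top [[0.567, -0.361, 0.019], [0.601, -0.353, 0.019], [0.58, -0.263, 0.019], [0.548, -0.269, 0.019]]
time_s: 3.68
eef_pos: [0.6144, -0.0447, 0.5043]
eef_rot: [0.0, 0.039, 0.999, 0.0]
wrist_force: [-0.6, 0.3, 0.3]
opening: 0.996
grasp_force: 0.0
time_s: 4.1
eef_pos: [0.6114, -0.0446, 0.4271]
eef_rot: [-0.003, 0.04, 0.999, 0.001]
wrist_force: [-0.2, -0.5, -1.3]
opening: 0.998
grasp_force: 0.0
time_s: 4.52
eef_pos: [0.6133, -0.0468, 0.4324]
eef_rot: [0.001, 0.041, 0.999, -0.001]
wrist_force: [-1.5, 2.8, 0.9]
opening: 0.338
grasp_force: 60.0
time_s: 4.93
eef_pos: [0.6133, -0.0469, 0.4323]
eef_rot: [0.001, 0.041, 0.999, -0.001]
wrist_force: [-2.2, -2.2, 6.2]
opening: 0.341
grasp_force: 60.8
```

Knob gripped. Next is the swing, q 0 → 1.0 first.

```bash
python3 -m pendant '[[[0,14.6,0,0.6,0,0,0],[0,29,0,2.7,0,0,0],[0,43,0,6,0,0,0],[0,57,0,11,0,0,0],[0,70,0,17,0,0,0]]]'
python3 -m pendant '[[[0,12.5,0,7.5,0,0,0],[0,24,0,16,0,0,0],[0,35,0,26,0,0,0],[0,45,0,37,0,0,0],[0,53,0,49,0,0,0]]]'
```

```text
time_s: 5.35
eef_pos: [0.545, -0.0406, 0.4175]
eef_rot: [0.006, 0.041, 0.999, -0.0]
wrist_force: [8.0, 2.9, 8.5]
opening: 0.345
grasp_force: 62.1
time_s: 5.77
eef_pos: [0.4907, -0.0355, 0.3676]
eef_rot: [0.002, 0.04, 0.999, 0.001]
wrist_force: [-6.1, 7.9, 12.2]
opening: 0.34
grasp_force: 73.9
```

```bash
python3 -m pendant '[[[0,7.3,0,12.6,0,0,0],[0,13.4,0,26,0,0,0],[0,18,0,39.5,0,0,0],[0,21.4,0,54,0,0,0],[0,23.5,0,68,0,0,0]]]'
python3 -m pendant '[[[0,0.5,0,14.6,0,0,0],[0,-0.6,0,29,0,0,0],[0,-3,0,43.5,0,0,0],[0,-7,0,57.5,0,0,0],[0,-9.5,0,64.4,0,0,0]]]'
python3 -m pendant '[[[0,0,0,0,0,0,0],[0,0,0,0,0,0,0],[0,0,0,0,0,0,0]]]'
```

```text
time_s: 6.18
eef_pos: [0.4669, -0.0333, 0.2966]
eef_rot: [0.001, 0.041, 0.999, 0.001]
wrist_force: [0.3, 6.6, 2.1]
opening: 0.339
grasp_force: 79.1
time_s: 6.6
eef_pos: [0.4766, -0.0342, 0.231]
eef_rot: [-0.0, 0.041, 0.999, 0.001]
wrist_force: [1.3, 5.1, -0.9]
opening: 0.339
grasp_force: 77.2
time_s: 6.85
eef_pos: [0.4765, -0.0342, 0.2316]
eef_rot: [-0.0, 0.041, 0.999, 0.001]
wrist_force: [2.0, 5.1, -4.0]
opening: 0.341
grasp_force: 76.9
```

```bash
for i in 1 2; do python3 -m pendant '[[[1,0,0,0,0,0,0],[1,0,0,0,0,0,0],[1,0,0,0,0,0,0],[1,0,0,0,0,0,0],[1,0,0,0,0,0,0]]]'; done
python3 - <<'E'
from h import *
import cv2
im=ctrl.camera('side')[:,:,::-1];w=ctrl.camera('wrist')[:,:,::-1]
cv2.imwrite('pics/c2.png',np.hstack([cv2.resize(im[150:330,200:360],(400,450),interpolation=cv2.INTER_CUBIC),cv2.resize(w,(400,450))]))
E
```

```text
time_s: 7.27
eef_pos: [0.4768, -0.0353, 0.2325]
eef_rot: [0.0, 0.04, 0.999, -0.0]
wrist_force: [0.6, 0.1, -0.1]
opening: 0.994
grasp_force: 0.0
time_s: 7.68
eef_pos: [0.4767, -0.0352, 0.2323]
eef_rot: [0.0, 0.04, 0.999, -0.0]
wrist_force: [-0.1, 0.0, -0.2]
opening: 0.999
grasp_force: 0.0
```

View pics/c2.png

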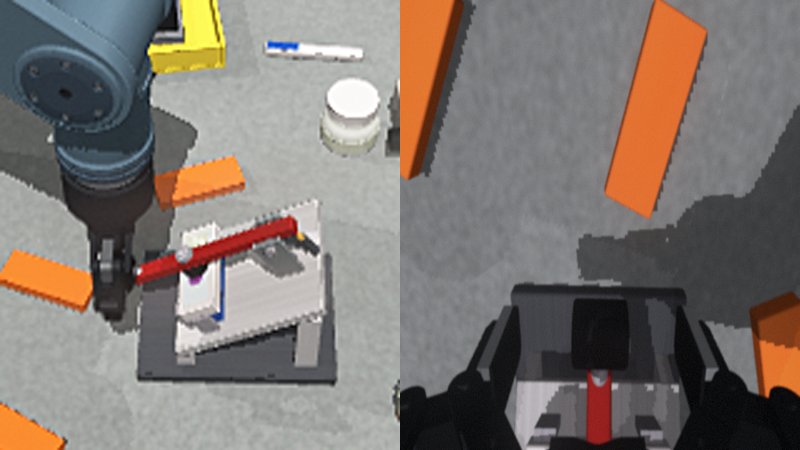

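The arm is down with its pad on the carrier's middle, and the open fingers stand clear on both sides of the knob. I'll wait over 2 s, then regrip.

```bash
for i in 1 2 3 4 5; do python3 -m pendant '[[[1,0,0,0,0,0,0],[1,0,0,0,0,0,0],[1,0,0,0,0,0,0],[1,0,0,0,0,0,0],[1,0,0,0,0,0,0]]]' | head -1; done
python3 -m pendant '[[[1,-1.3,0.5,3.3,0,0,0],[1,-2.7,1,6.5,0,0,0],[1,-2.7,1,6.5,0,0,0]]]'
python3 -m pendant '[[[0.7,0,0,0,0,0,0],[0.5,0,0,0,0,0,0],[0.3,0,0,0,0,0,0],[0,0,0,0,0,0,0],[0,0,0,0,0,0,0]]]'
python3 -m pendant '[[[0,0,0,0,0,0,0],[0,0,0,0,0,0,0],[0,0,0,0,0,0,0],[0,0,0,0,0,0,0]]]'
```

```text
time_s: 8.2
time_s: 8.62
time_s: 9.03
time_s: 9.45
time_s: 9.87
time_s: 10.12
eef_pos: [0.4794, -0.0343, 0.2251]
eef_rot: [-0.0, 0.04, 0.999, 0.0]
wrist_force: [0.3, 0.8, -0.6]
opening: 1.002
grasp_force: 0.0
time_s: 10.53
eef_pos: [0.4795, -0.0342, 0.2261]
eef_rot: [0.0, 0.041, 0.999, 0.0]
wrist_force: [-3.0, 0.0, 5.3]
opening: 0.34
grasp_force: 58.7
time_s: 10.87
eef_pos: [0.4795, -0.0342, 0.2261]
eef_rot: [0.0, 0.041, 0.999, 0.0]
wrist_force: [-1.4, 3.3, 5.9]
opening: 0.342
grasp_force: 59.3
```

```bash
python3 -m pendant '[[[0,5.3,0,-13.5,0,0,0],[0,9.2,0,-27.5,0,0,0],[0,11.6,0,-42,0,0,0],[0,12.7,0,-56.4,0,0,0],[0,12.2,0,-71,0,0,0]]]'
python3 -m pendant '[[[0,-2,0,-14.4,0,0,0],[0,-5.2,0,-28.6,0,0,0],[0,-10,0,-42.4,0,0,0],[0,-16,0,-55.7,0,0,0],[0,-23.3,0,-68.3,0,0,0]]]'
python3 -m pendant '[[[0,-8.6,0,-11.7,0,0,0],[0,-18.3,0,-22.6,0,0,0],[0,-29,0,-32.5,0,0,0],[0,-41,0,-41.2,0,0,0],[0,-53.3,0,-48.7,0,0,0]]]'
python3 -m pendant '[[[0,-13,0,-6.2,0,0,0],[0,-27,0,-11,0,0,0],[0,-41,0,-14.5,0,0,0],[0,-55.4,0,-16.6,0,0,0],[0,-67,0,-17.2,0,0,0]]]'
python3 -m pendant '[[[0,0,0,0,0,0,0],[0,0,0,0,0,0,0],[0,0,0,0,0,0,0]]]'
```

```text
time_s: 11.28
eef_pos: [0.4665, -0.033, 0.2957]
eef_rot: [-0.001, 0.041, 0.999, 0.001]
wrist_force: [6.5, 1.5, -11.2]
opening: 0.341
grasp_force: 60.0
time_s: 11.7
eef_pos: [0.4891, -0.035, 0.3632]
eef_rot: [-0.003, 0.041, 0.999, 0.001]
wrist_force: [-0.1, 0.5, -9.8]
opening: 0.341
grasp_force: 59.8
time_s: 12.12
eef_pos: [0.5433, -0.0399, 0.4131]
eef_rot: [-0.002, 0.04, 0.999, -0.0]
wrist_force: [-1.5, -2.7, -4.2]
opening: 0.342
grasp_force: 59.4
time_s: 12.53
eef_pos: [0.6111, -0.0462, 0.4308]
eef_rot: [-0.0, 0.041, 0.999, -0.001]
wrist_force: [-1.0, -6.3, -0.1]
opening: 0.341
grasp_force: 61.0
time_s: 12.78
eef_pos: [0.611, -0.0463, 0.4308]
eef_rot: [0.001, 0.041, 0.999, -0.001]
wrist_force: [2.7, -4.5, -0.2]
opening: 0.34
grasp_force: 61.0
```

```bash
python3 -m pendant '[[[1,0,0,0,0,0,0],[1,0,0,0,0,0,0],[1,0,0,0,0,0,0],[1,0,0,0,0,0,0],[1,0,0,0,0,0,0]]]'
python3 -m pendant '[[[1,0,0,-20,0,0,0],[1,0,0,-40,0,0,0],[1,0,0,-60,0,0,0],[1,0,0,-75,0,0,0]]]'
python3 -m pendant '[[[1,30,0,0,0,0,0],[1,60,0,0,0,0,0],[1,90,0,0,0,0,0],[1,120,0,0,0,0,0],[1,140,0,0,0,0,0]]]'
python3 -m pendant '[[[1,0,0,0,0,0,0],[1,0,0,0,0,0,0],[1,0,0,0,0,0,0]]]'
cat > m.py <<'E'
from h import *
import sys
# prints shift(mm) & rotvec from current pose to goal
def go(Rg,pg):
    o=ctrl.get_obs();Rc=R.from_quat(np.roll(o['eef_rot'],-1));Rg=R.from_matrix(Rg)
    rv=(Rc.inv()*Rg).as_rotvec();d=np.array(pg)-o['eef_pos']
    print('t',o['time_s'],'rv',rv.round(3),'shift cur axes',(Rc.inv().apply(d)*1e3).round(1),'goal axes',(Rg.inv().apply(d)*1e3).round(1),'q',np.round(o['q'],2))
V=(.5547,-.042,-.0802)
def jigR(): # grasp orientation
    M=np.array([[0,1,0],UP,-N]);return place(0,0,V[2],M).T
E
python3 - <<'E'
from m import *
import cv2
T=wristT();w=ctrl.camera('wrist')[:,:,::-1]
cv2.imwrite('pics/w3.png',cv2.resize(w,(800,600),interpolation=cv2.INTER_CUBIC))
print((proj('wrist',place(*V,np.array([knob(0)]+[SEAT+N*.014+UP*a+np.array([0,b,0]) for a in(-.018,.018) for b in (-.045,.045)])),T)*800/560).round(0).tolist())
Rg=jigR();p=place(*V,SEAT+N*(.001+.1734))[0];print(p)
go(Rg,p)
E
```

```text
time_s: 13.2
eef_pos: [0.6104, -0.0448, 0.431]
eef_rot: [-0.0, 0.04, 0.999, -0.0]
wrist_force: [0.1, 0.7, 0.3]
opening: 0.995
grasp_force: 0.0
time_s: 13.53
eef_pos: [0.6104, -0.0448, 0.508]
eef_rot: [0.001, 0.04, 0.999, -0.0]
wrist_force: [1.3, -0.2, 0.8]
opening: 1.0
grasp_force: 0.0
time_s: 13.95
eef_pos: [0.4687, -0.0331, 0.506]
eef_rot: [-0.0, 0.04, 0.999, -0.0]
wrist_force: [0.0, 0.0, 0.1]
opening: 1.0
grasp_force: 0.0
time_s: 14.2
eef_pos: [0.4713, -0.0338, 0.5064]
eef_rot: [0.001, 0.04, 0.999, -0.0]
wrist_force: [-0.4, -0.4, -1.1]
opening: 1.0
grasp_force: 0.0
[[393.0, 614.0], [337.0, 311.0], [451.0, 311.0], [336.0, 357.0], [452.0, 357.0]]
[ 0.46778029 -0.03501405  0.2210304 ]
t 14.25 rv [-0.41  -0.41   1.531] shift cur axes [  3.8  -1.5 285.1] goal axes [  -1.5 -145.7  245.1] q [-0.32 -0.13  1.72  0.    1.55 -1.81]
```

View pics/w3.png

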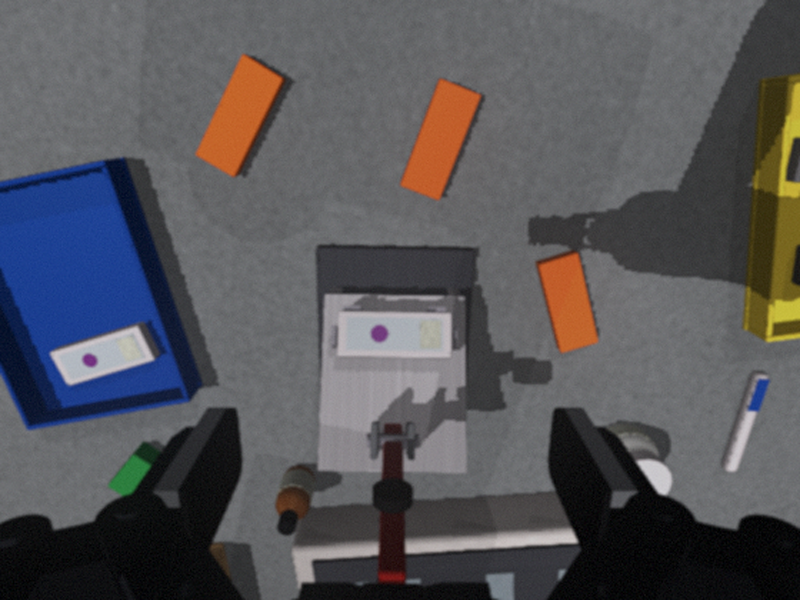

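The wrist view shows the clamp open, the arm upright behind the nest. The carrier is still seated, spanning (338–452, 311–357) as predicted. Now I'll turn the tool square to the slope.

```bash
for i in 1 2 3 4; do python3 -m pendant '[[[1,0,0,0,-0.0256,-0.0256,0.0957],[1,0,0,0,-0.0512,-0.0512,0.1914],[1,0,0,0,-0.0768,-0.0768,0.287],[1,0,0,0,-0.1025,-0.1025,0.383]]]' | sed -n 2,3p; done
python3 -m pendant '[[[1,0,0,0,0,0,0],[1,0,0,0,0,0,0],[1,0,0,0,0,0,0]]]' | sed -n 2,4p
python3 - <<'E'
from m import *
go(jigR(),place(*V,SEAT+N*(.0744+.1734))[0])
E
```

```text
eef_pos: [0.4719, -0.0339, 0.5057]
eef_rot: [0.053, 0.232, 0.97, 0.05]
eef_pos: [0.4718, -0.034, 0.5057]
eef_rot: [0.104, 0.411, 0.9, 0.096]
eef_pos: [0.4717, -0.034, 0.5058]
eef_rot: [0.15, 0.574, 0.793, 0.139]
eef_pos: [0.4717, -0.0339, 0.5058]
eef_rot: [0.19, 0.712, 0.653, 0.176]
eef_pos: [0.4713, -0.0337, 0.5059]
eef_rot: [0.19, 0.709, 0.656, 0.175]
wrist_force: [-0.4, -0.1, -0.7]
t 15.8333 rv [-0.002 -0.001  0.002] shift cur axes [  -1.4 -145.1  171.8] goal axes [  -1.6 -145.4  171.6] q [-0.37 -0.3   1.9   0.17  1.04 -0.34]
```

```bash
python3 -m pendant '[[[1,-0.3,-30,20,0,0,0],[1,-0.6,-60,40,0,0,0],[1,-0.9,-90,60,0,0,0],[1,-1.2,-120,80,0,0,0],[1,-1.5,-145,100,0,0,0]]]' | sed -n 2,4p
python3 -m pendant '[[[1,0,0,25,0,0,0],[1,0,0,50,0,0,0],[1,0,0,72,0,0,0],[1,0,0,72,0,0,0],[1,0,0,72,0,0,0]]]' | sed -n 2,4p
python3 - <<'E'
from m import *
import cv2
go(jigR(),place(*V,SEAT+N*(.001+.1734))[0])
T=wristT();w=ctrl.camera('wrist')[:,:,::-1]
w=cv2.resize(w,(800,600),interpolation=cv2.INTER_CUBIC)
for p in proj('wrist',place(*V,np.array([SEAT+N*.014+UP*a+np.array([0,b,0]) for a in(-.018,.018) for b in (-.045,.045)])),T)*800/560: cv2.circle(w,tuple(int(k) for k in p),3,(0,255,0),-1); print(p.round())
cv2.imwrite('pics/w4.png',w)
E
```

```text
eef_pos: [0.3942, -0.0288, 0.3452]
eef_rot: [0.19, 0.71, 0.656, 0.175]
wrist_force: [0.7, -0.1, 0.3]
eef_pos: [0.4311, -0.0319, 0.2835]
eef_rot: [0.188, 0.71, 0.656, 0.174]
wrist_force: [-0.7, 1.0, 0.8]
t 16.6667 rv [-0.005 -0.001 -0.   ] shift cur axes [-0.3  1.  72.5] goal axes [-0.2  0.6 72.5] q [-0.41 -0.13  2.24  0.31  0.56 -0.55]
[358. 433.]
[352. 224.]
[442. 433.]
[448. 224.]
```

View pics/w4.png

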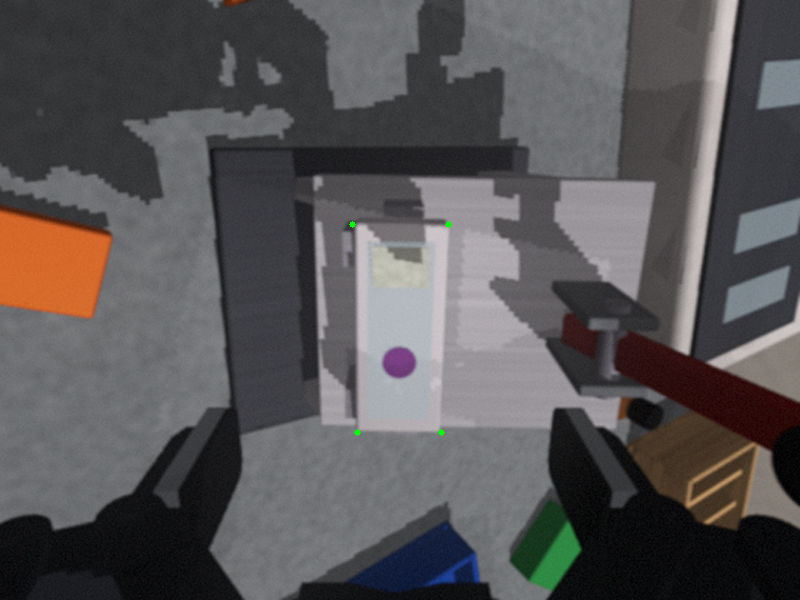

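The predicted corners (green) sit on the carrier's edges at (357–447, 224–432), so the gripper is centred and the hinge bracket is clear on the right. Descend and grip.

```bash
python3 -m pendant '[[[0.75,0,1,15,0.002,0,0],[0.75,0,1,30,0.004,0,0],[0.75,0,0.7,45,0.005,0,0],[0.75,0,0.7,60,0.005,0,0],[0.75,0,0.7,68,0.005,0,0]]]' | sed -n 2,5p
python3 -m pendant '[[[0.75,0,0,4,0,0,0],[0.75,0,0,7,0,0,0],[0.75,0,0,7,0,0,0],[0.75,0,0,7,0,0,0]]]' | sed -n 2,5p
python3 - <<'E'
from m import *
go(jigR(),place(*V,SEAT+N*(-.002+.1734))[0])
E
python3 -m pendant '[[[0.6,0,0,0,0,0,0],[0.5,0,0,0,0,0,0],[0.45,0,0,0,0,0,0],[0.4,0,0,0,0,0,0],[0.3,0,0,0,0,0,0]]]' | sed -n 2,6p
python3 -m pendant '[[[0.2,0,0,0,0,0,0],[0,0,0,0,0,0,0],[0,0,0,0,0,0,0],[0,0,0,0,0,0,0],[0,0,0,0,0,0,0]]]' | sed -n 2,6p
```

```text
eef_pos: [0.4664, -0.035, 0.2269]
eef_rot: [0.189, 0.71, 0.655, 0.174]
wrist_force: [-0.3, -0.1, 0.6]
opening: 0.751
eef_pos: [0.4693, -0.0351, 0.2209]
eef_rot: [0.189, 0.71, 0.655, 0.174]
wrist_force: [0.9, -0.1, -0.1]
opening: 0.75
t 17.4667 rv [-0.004  0.001 -0.   ] shift cur axes [-0.  -1.2  2.1] goal axes [-0.  -1.3  2.1] q [-0.37  0.11  2.18  0.39  0.38 -0.62]
eef_pos: [0.469, -0.035, 0.2206]
eef_rot: [0.189, 0.711, 0.655, 0.174]
wrist_force: [-9.8, 0.4, 11.2]
opening: 0.403
grasp_force: 58.2
eef_pos: [0.469, -0.035, 0.2206]
eef_rot: [0.189, 0.711, 0.655, 0.174]
wrist_force: [-10.1, 0.4, 12.5]
opening: 0.408
grasp_force: 58.2
```

```bash
python3 - <<'E'
from m import *
o=ctrl.get_obs();print('d',(place(0,0,V[2],N)[0]@(o['eef_pos']-place(*V,SEAT)[0])))
E
python3 -m pendant '[[[0,0,0,-5,0,0,0],[0,0,0,-15,0,0,0],[0,0,0,-30,0,0,0],[0,0,0,-45,0,0,0],[0,0,0,-60,0,0,0]]]' | sed -n 2,6p
python3 -m pendant '[[[0,0,0,-20,0,0,0],[0,0,0,-40,0,0,0],[0,0,0,-60,0,0,0],[0,0,0,-80,0,0,0],[0,0,0,-80,0,0,0]]]' | sed -n 2,6p
python3 - <<'E'
from m import *
import cv2
w=ctrl.camera('wrist')[:,:,::-1];s=ctrl.camera('side')[:,:,::-1]
cv2.imwrite('pics/w5.png',np.hstack([cv2.resize(w,(400,300)),cv2.resize(s[130:310,180:420],(400,300))]))
a=.105;Rt=np.array([[-np.sin(a),np.cos(a),0],[np.cos(a),np.sin(a),0],[0,0,-1]]).T
go(Rt,[.468,-.326,.30])
E
```

```text
d 0.17338911941992408
eef_pos: [0.4388, -0.0325, 0.2723]
eef_rot: [0.188, 0.711, 0.655, 0.173]
wrist_force: [-0.6, 0.5, -0.8]
opening: 0.401
grasp_force: 61.0
eef_pos: [0.3997, -0.0294, 0.3447]
eef_rot: [0.191, 0.71, 0.655, 0.175]
wrist_force: [1.1, -0.4, 0.0]
opening: 0.4
grasp_force: 61.0
t 19.2333 rv [ 0.519  0.049 -0.182] shift cur axes [-290.    58.7   82.4] goal axes [-302.    36.6   42.1] q [-0.44 -0.34  2.26  0.26  0.74 -0.51]
```

View pics/w5.png

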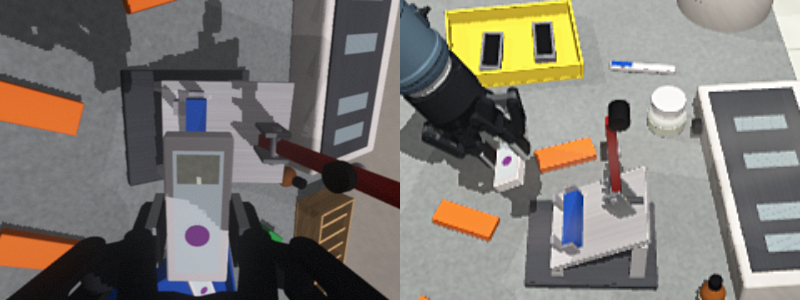

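The carrier is held squarely with the nest empty below it, the clamp still open and the glass up. Turn level and carry it over the tote.

```bash
python3 -m pendant '[[[0,0,0,0,0.104,0.01,-0.036],[0,0,0,0,0.208,0.02,-0.073],[0,0,0,0,0.311,0.03,-0.109],[0,0,0,0,0.415,0.039,-0.146],[0,0,0,0,0.519,0.049,-0.182]]]' | sed -n 2,6p
for i in 1 2 3; do python3 -m pendant '[[[0,-22,2.5,0,0,0,0],[0,-45,5,0,0,0,0],[0,-68,8,0,0,0,0],[0,-90,11,0,0,0,0],[0,-100,12,0,0,0,0]]]' | sed -n 2,6p; done
python3 -m pendant '[[[0,0,0,0,0,0,0],[0,0,0,0,0,0,0],[0,0,0,0,0,0,0]]]' | sed -n 2,3p
python3 - <<'E'
from m import *
import cv2
a=.105;Rt=np.array([[-np.sin(a),np.cos(a),0],[np.cos(a),np.sin(a),0],[0,0,-1]]).T
go(Rt,[.468,-.326,.1784])
w=ctrl.camera('wrist')[:,:,::-1];s=ctrl.camera('side')[:,:,::-1]
cv2.imwrite('pics/w6.png',np.hstack([cv2.resize(w,(400,300)),cv2.resize(s[240:420,180:420],(400,300))]))
E
```

```text
eef_pos: [0.4, -0.0294, 0.3402]
eef_rot: [-0.004, 0.668, 0.744, -0.003]
wrist_force: [0.2, 0.3, -1.1]
opening: 0.405
grasp_force: 60.9
eef_pos: [0.423, -0.1296, 0.3399]
eef_rot: [-0.002, 0.669, 0.743, -0.001]
wrist_force: [-0.8, -0.8, -0.4]
opening: 0.407
grasp_force: 60.9
eef_pos: [0.4453, -0.2276, 0.34]
eef_rot: [-0.002, 0.669, 0.743, -0.001]
wrist_force: [-0.6, 0.2, -0.2]
opening: 0.399
grasp_force: 60.9
eef_pos: [0.4677, -0.3254, 0.3401]
eef_rot: [-0.002, 0.669, 0.743, -0.001]
wrist_force: [-0.8, 0.9, -0.3]
opening: 0.407
grasp_force: 60.9
eef_pos: [0.4671, -0.3226, 0.3404]
eef_rot: [-0.002, 0.669, 0.744, -0.0]
t 21.15 rv [-0.003 -0.003  0.001] shift cur axes [ -4.   1. 162.] goal axes [ -3.5   0.5 162. ] q [-0.81  0.23  1.68 -0.    1.23 -0.92]
```

View pics/w6.png

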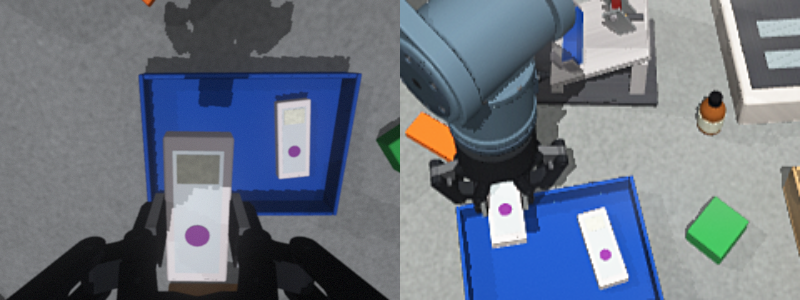

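The carrier is over the tote's empty left half, glass up and aligned with the finished one. Lower in stages.

```bash
python3 -m pendant '[[[0,-2,0,25,0,0,0],[0,-4,1,50,0,0,0],[0,-4,1,75,0,0,0],[0,-4,1,100,0,0,0],[0,-4,1,115,0,0,0]]]' | sed -n 2,6p
python3 -m pendant '[[[0,0,0,12,0,0,0],[0,0,0,24,0,0,0],[0,0,0,34,0,0,0],[0,0,0,40,0,0,0],[0,0,0,42,0,0,0]]]' | sed -n 2,6p
python3 -m pendant '[[[0,0,0,1,0,0,0],[0,0,0,2,0,0,0],[0,0,0,2,0,0,0]]]' | sed -n 2,6p
```

```text
eef_pos: [0.4677, -0.326, 0.2237]
eef_rot: [-0.003, 0.669, 0.744, -0.0]
wrist_force: [0.3, 0.2, -0.9]
opening: 0.406
grasp_force: 61.0
eef_pos: [0.4683, -0.3275, 0.1834]
eef_rot: [-0.002, 0.669, 0.743, -0.0]
wrist_force: [-0.5, -0.4, -1.4]
opening: 0.403
grasp_force: 61.0
eef_pos: [0.4686, -0.328, 0.1827]
eef_rot: [-0.001, 0.669, 0.743, -0.001]
wrist_force: [0.3, 0.2, -0.4]
opening: 0.4
grasp_force: 61.0
```

```bash
for i in 1 2; do python3 -m pendant '[[[0,0,0,1,0,0,0],[0,0,0,1,0,0,0],[0,0,0,1,0,0,0]]]' | sed -n 2,4p; done
```

```text
eef_pos: [0.4684, -0.3278, 0.1814]
eef_rot: [-0.001, 0.669, 0.743, -0.001]
wrist_force: [0.8, 0.9, 0.1]
eef_pos: [0.4683, -0.3277, 0.1801]
eef_rot: [-0.001, 0.669, 0.743, -0.001]
wrist_force: [-0.2, -0.0, -0.6]
```

```bash
python3 -m pendant '[[[0,0,0,1,0,0,0],[0,0,0,1,0,0,0],[0,0,0,1,0,0,0]]]' | sed -n 2,4p
```

```text
eef_pos: [0.4684, -0.3278, 0.1792]
eef_rot: [-0.001, 0.669, 0.743, -0.001]
wrist_force: [0.1, 0.2, -1.0]
```

```bash
python3 -m pendant '[[[0,0,0,1,0,0,0],[0,0,0,1,0,0,0],[0,0,0,1,0,0,0]]]' | sed -n 2,4p
python3 -m pendant '[[[0,0,0,0.7,0,0,0],[0,0,0,0.7,0,0,0],[0,0,0,0.7,0,0,0]]]' | sed -n 2,4p
```

```text
eef_pos: [0.4684, -0.3278, 0.1788]
eef_rot: [-0.001, 0.669, 0.743, -0.001]
wrist_force: [-1.0, 0.6, 5.6]
eef_pos: [0.4685, -0.3278, 0.1788]
eef_rot: [-0.001, 0.669, 0.743, -0.001]
wrist_force: [-4.4, 3.1, 11.6]
```

Contact at the expected height. Release with a partial opening and rise.

```bash
python3 -m pendant '[[[0.5,0,0,-0.7,0,0,0],[0.55,0,0,-0.7,0,0,0],[0.6,0,0,-0.7,0,0,0],[0.6,0,0,-0.7,0,0,0],[0.6,0,0,-0.7,0,0,0]]]' | sed -n 2,6p
python3 -m pendant '[[[0.6,0,0,-5,0,0,0],[0.6,0,0,-15,0,0,0],[0.6,0,0,-35,0,0,0],[0.6,0,0,-60,0,0,0],[0.6,0,0,-90,0,0,0]]]' | sed -n 2,6p
python3 -m pendant '[[[0.6,0,0,-30,0,0,0],[0.6,0,0,-60,0,0,0],[0.6,0,0,-90,0,0,0],[0.6,0,0,-90,0,0,0],[0.6,0,0,-90,0,0,0]]]' | sed -n 2,6p
python3 - <<'E'
from m import *
import cv2
w=ctrl.camera('wrist')[:,:,::-1];s=ctrl.camera('side')[:,:,::-1]
cv2.imwrite('pics/w7.png',np.hstack([cv2.resize(w,(400,300)),cv2.resize(s[180:420,180:420],(400,400))[:300] if 0 else cv2.resize(s[180:420,150:470],(400,300))]))
E
```

```text
eef_pos: [0.4683, -0.3277, 0.1779]
eef_rot: [-0.001, 0.669, 0.743, -0.001]
wrist_force: [0.0, -0.3, 0.1]
opening: 0.602
grasp_force: 0.0
eef_pos: [0.4681, -0.3273, 0.2686]
eef_rot: [-0.002, 0.669, 0.743, -0.0]
wrist_force: [0.7, -0.3, 0.1]
opening: 0.598
grasp_force: 0.0
eef_pos: [0.4692, -0.3283, 0.3615]
eef_rot: [0.002, 0.669, 0.743, -0.001]
wrist_force: [0.5, -0.8, -1.3]
opening: 0.599
grasp_force: 0.0
```

View pics/w7.png

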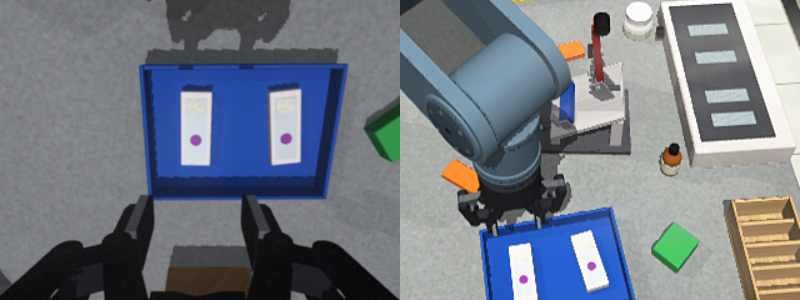

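Both carriers lie flat in the blue tote with the glass up, at (196,128) and (286,125). The clamp stands open and the gripper is clear. Handing in.

```bash
python3 -c "
from bench import ctrl
print(ctrl.hand_in())"
```

```text
the job is handed in; nothing more can be done
None
```

The job is handed in (no verdict came back): the clamp snapped down and pressed the carrier for over 2 s, I swung it back open with the carrier still in its nest, and the carrier now lies flat, glass up, in the blue tote next to the finished one.

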